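# Shut the spice caddy and slide the pepper mill home beside it

## Robot

A 7-joint arm with a two-finger parallel gripper is mounted at the origin on the work surface. World frame = base frame: x ahead of the robot, y to its left, z up, the work surface at z = 0. Lengths are in mm, angles in rad, forces in N, time in s.
With the tool pointing down it reaches from about 400 to 875 mm from the base axis. Payload 4.4 kg.
Tool frame: the origin (TCP) lies at the very end of the fingers, on their centre line; the grasp point (between the pads) lies 19 mm behind it; z points along the fingers, y is the direction in which the jaws open and shut (so a half turn about z gives the same grasp; the last joint's range is limited). The gripper opens to 85 mm and grips with 20 to 120 N. Pads are 22 mm wide; open, the fingers measure 114 mm over their backs; the gripper's body (76 mm by 85 mm) begins 54 mm behind the grasp point. The pads swing forward as they close: fully open they stand 13 mm farther back than shut.
Start: joints at [-1.174, 0.628, 0.038, 1.517, -0.027, 0.996, -0.02], TCP at [290.176, 581.649, 231.313] pointing down, gripper open.
Joint ranges: [-3.06, 3.06], [-0.37, 2.12], [-1.25, 1.32], [0.18, 2.47], [-1.1, 4.24], [0.23, 1.98], [-2.94, 2.94]. Speed limits (rad/s): [2.57, 2.57, 3.14, 3.14, 3.14, 3.14, 3.14].

## Interface

Orientations are given as [roll, pitch, yaw] about the fixed x, y, z axes, in that order (R = Rz(yaw) Ry(pitch) Rx(roll)).
In Python, from cell import read_state, get_image, calibration, finish_job gives the robot as it stands. The module is installed in compiled form; this text tells all that it offers.
- The arm moves only by the tool apply_moves, never from a script. Its argument "increments" is a list of rows, each an object of numbers: "tx", "ty", "tz": the shift along the world's x, y, z in m; "rx", "ry", "rz": the turn, a rotation vector about the world's x, y, z in units of 5 degrees (1.0 is 5 degrees); "claw": the finger opening in m, from 0 to 0.0854. In form: [{"tx": .., "ty": .., "tz": .., "rx": .., "ry": .., "rz": .., "claw": ..}, ...]. A call has 1 to 12 rows; each row is the pose to reach, as a shift and turn from the pose commanded when the call began; what a row does not reach only later rows make up. A row lasts 1/10 s, in which the tool goes at most 50 mm and 8.59 degrees, less where a joint would pass 70% of its speed; a pose out of reach is approached as far as the arm can. A call with a gripper value outside its range is refused whole. The fingers move at their own pace and stop on an object; the grip force is fixed at half the most. Time passes only in rows, so rows that repeat a pose let the fingers close. It gives the time, the measured TCP pose, the force and the opening at its end, in the units of the state.
- read_state(): the state, without advancing time (a new reading comes with each control period).
- get_image(name): name is "scene" or "top" or "wrist"; returns the picture (480x640x3 uint8, red, green, blue); there is no depth.
- calibration(name): a dict with "camera_matrix" (3x3 intrinsics, pixels), "origin" and "attitude" of the camera in the world. Camera axes: x right, y up, looking along -z (the intrinsics and any distortion apply to the point x, -y, -z); pixel columns grow to the right and rows downward; lengths in mm; the calibration is good to about 2 mm. The wrist camera is an equidistant fisheye: a pixel r from the principal point sees the ray r / f radians off the axis. A picture is of the moment at which its call begins: read the wrist's pose just before it. calibration takes no time and is no camera call; for the wrist camera it gives the pose at the moment of the call.
- finish_job(): hands the job in, once; it reports no verdict.
The state is a dict: "clock": time; "qpos": joint angles; "qd": joint speeds; "tau": joint torques, N m; "eef_pos": TCP position; "tool_rot": TCP orientation; "force": force on the tool from outside, world axes, zero at the start; "torque": the same for the moment, N m; "width": finger opening in mm.
Only numpy, scipy, OpenCV 4.12 (cv2) and the standard library are available. Lean on these libraries where they do the work, as an engineer would, in place of code of your own. Each camera call takes 0.05 s, during which the arm holds its last target. There are 200 camera calls.

## Task

Tidy the spice shelf without picking anything up: first push the caddy's open lid over until it is fully shut, because it hangs over the pepper mill's place. Then push the tall mill, low down on its body so that it slides gently and stays upright, into the gap between the caddy and the square tub beside it, until it stands level with the middle of that tub. Leave everything else where it is.

Things in the scene. Friction and masses are not known exactly. Their poses are not given: they have to be found in the camera images.
- caddy: rectangular stainless steel spice box, fixed, 160 mm along its x (front to back), 130 mm along its y, 62 mm high with the lid shut. Origin: centre of its underside; x points away from the robot (front face at x = -80 mm), y to the left, z up. The lid's hinge line runs along x at y = +65 mm, 59 mm up, on the side that faces the gap. The walls are rigid.
- lid (a joint): angle of the caddy's steel lid (164 mm along the hinge, 132 mm from hinge to free edge, 4.5 mm thick, 150 g): 0 = shut flat on the caddy, 1.57 = upright, starts at 1.9 to 2.1, leaning out over the gap (stop at 2.15). The free edge swings up and over the hinge towards the caddy's -y side as it shuts. The hinge is a little stiff (0.06 N m): the lid stays where it is left when steep and drops shut by itself below about 0.85 rad.
- lid_edge (a point): middle of the lid's free edge; with the lid open its outer face looks to the caddy's +y (towards the gap)
- mill: dark wooden pepper mill, loose, about 340 g, 210 mm tall. Straight round foot 56 mm across up to 42 mm height, waist 35 mm across at 90 mm, head 45 mm across, steel knob on top. Origin: centre of its underside. It stands on the vinyl near the front of the shelf, on the robot's side of the gap. Friction on the vinyl is 0.45 to 0.66: pushed lower than about 40 mm it slides, pushed higher it may tip.
- tub_near: square clear tub with a white snap lid, loose, 550 g, 100 x 100 mm, 72 mm high, left (+y) of the caddy. Origin: centre of its underside; x away from the robot, y to the left. The free gap between the caddy's +y side (y = 65 mm in the caddy's frame) and the tub's near face is 108 to 118 mm wide; the mill's place is in that gap with its centre level with the tub's centre (x = 0 in the tub's frame), which is 20 mm nearer the front than the caddy's centre.
- jar: squat glass jar with a steel lid, loose, 60 mm across, 70 mm high, at the back of the gap, about 110 mm behind the mill's place. Origin: centre of its underside. Leave alone.
- tub_far: larger clear tub with a white snap lid, loose, 150 x 110 mm, 95 mm high, further left. Origin: centre of its underside. Leave alone.
- mortar: cast aluminium mortar with its pestle leaning in it, loose, 100 mm across, 88 mm high (pestle to 140 mm). Origin: centre of its underside. Leave alone.
- spoon: wooden masala spoon lying on the shelf, loose, 190 mm long, 11 mm thick. Origin: on its underside, in the middle of its length. Leave alone.
- sieve: small steel sieve lying rim down, loose, 84 mm across, 30 mm high, with a wire handle to 145 mm from the centre along its -x. Origin: centre of the rim, underside. Leave alone.
- tumbler: steel tumbler, loose, 68 mm across the mouth, 95 mm high. Origin: centre of its underside. Leave alone.

How it is judged (in metres and radians):
On the way, in this order (a step that is already met when the one before it is completed fails the run):
1. the caddy lid is shut (value of joint lid below 0.06 rad), for 0.3 s.
2. the mill stands in the gap, level with the middle of the tub (x of mill in the frame of tub_near between -0.02 and 0.02 m and y of mill in the frame of tub_near below -0.07 m and y of mill in the frame of caddy above 0.085 m and angle between mill's own z axis and vertical below 0.04 rad and height (world z) of mill below 0.004 m), for 0.2 s.
At the end, for the whole second after the job is handed in: The caddy lid is shut (within 0.06 rad); the mill stands upright and at rest on the shelf in the gap between caddy and square tub, its centre within 20 mm of level with the tub's centre; every other loose thing is within 15 mm of where it began (all of step 2 and value of joint lid below 0.06 rad and linear speed of mill below 0.02 m/s and distance of each of tub_near, tub_far, jar, mortar, spoon, sieve, tumbler from where it was at the start of the episode below 0.015 m); the robot touches nothing.
It fails at once if the mill tips more than 0.2 rad (angle between mill's own z axis and vertical above 0.2 rad).
It fails at once if the mill is lifted off the shelf (height (world z) of mill above 0.008 m).
It fails at once if the mill is squeezed or shoved with more than 20 N (contact force between the fingers and mill above 20 N).
It fails at once if a bystander is moved more than 15 mm (distance of any of tub_near, tub_far, jar, mortar, spoon, sieve, tumbler from where it was at the start of the episode above 0.015 m).
It also fails if it takes over 70 s, if anything falls off the work surface, if the arm or the gripper's body presses on something with over 40 N, if the wrist force passes 120 N, or if a joint passes its speed limit or range.

## Working session

There is one attempt and no reset: what is moved stays moved. The work goes in short steps, Python scripts to look and compute and a tool call to move; the robot and the scene stay as the last step left them, time stands still between calls to the robot, and variables do not carry over. Pictures are saved under pics/ and viewed, about 8 in all and at most 12, crops included, and the job is handed in when it is done.

Besides the shell and the picture viewer there is one more tool, called as name(argument=value, ...) on one line, values as JSON. apply_moves: Moves the arm, as the interface text tells. Its arguments: {"type":"object","properties":{"increments":{"type":"array"}},"required":["increments"]}

```bash
mkdir -p pics; python3 - <<'E'
from cell import *
import cv2,numpy as np
for n in("scene","top"):
    im=get_image(n);cv2.imwrite(f"pics/{n}0.png",im[:,:,::-1]);c=calibration(n);print(n,c)
s=read_state();print(s["clock"],s["eef_pos"],s["tool_rot"],s["width"])
E
```

```text
scene {'camera_matrix': array([[594.00216759,   0.        , 318.20943188],
       [  0.        , 594.00216759, 248.31778562],
       [  0.        ,   0.        ,   1.        ]]), 'origin': array([1734.39817809,  137.04573511,  867.20691866]), 'attitude': array([ 0.95427756, -0.0246276 ,  1.65542666])}
top {'camera_matrix': array([[587.87038193,   0.        , 324.80638368],
       [  0.        , 587.87038193, 230.16574651],
       [  0.        ,   0.        ,   1.        ]]), 'origin': array([ 312.64017612,   62.62110799, 1519.50763891]), 'attitude': array([ 0.19883954,  0.00464608, -1.57320317])}
0.1 [289.93708472 581.14602493 230.51884126] [-3.13995497e+00  3.84834794e-05  2.67876298e+00] 85.43680214994666
```

View pics/top0.png

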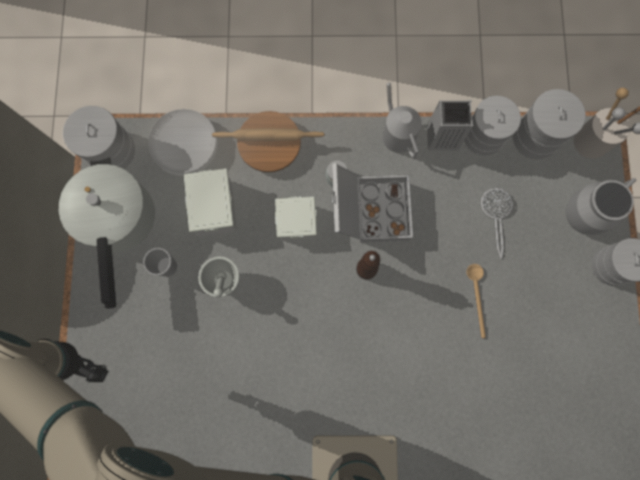

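View pics/scene0.png

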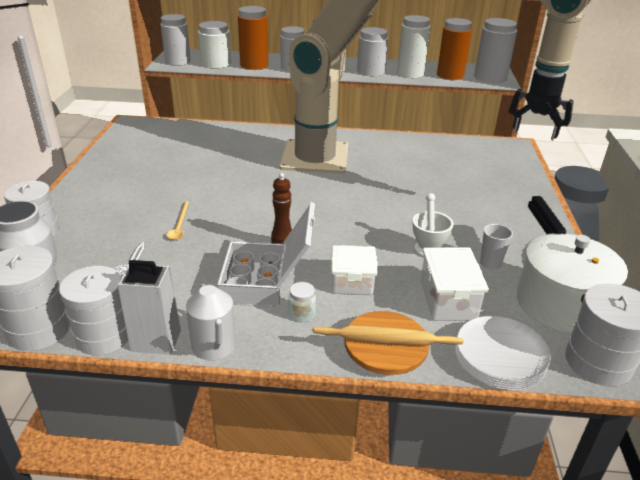

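Top view: caddy at about (385,208), lid leaning left at (338,197), mill (368,265), near tub (296,216), jar hidden under the lid. Next I take enlarged crops to get precise pixels.

```bash
python3 - <<'E'
import cv2,numpy as np
a=cv2.imread("pics/top0.png")[155:305,250:450];cv2.imwrite("pics/topc.png",cv2.resize(a,None,fx=4,fy=4,interpolation=cv2.INTER_CUBIC))
a=cv2.imread("pics/scene0.png")[165:330,200:400];cv2.imwrite("pics/scenec.png",cv2.resize(a,None,fx=4,fy=3.6,interpolation=cv2.INTER_CUBIC)[:594])
E
```

```text
(no output)
```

View pics/topc.png

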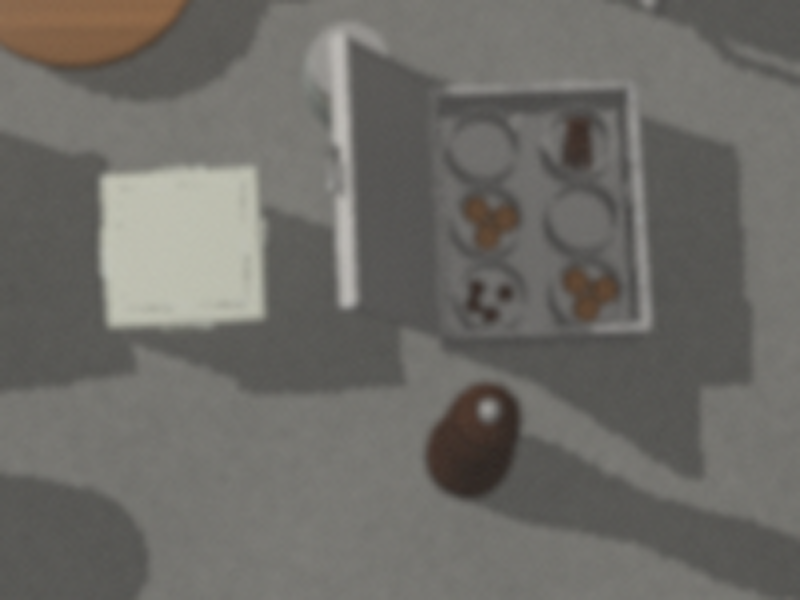

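View pics/scenec.png

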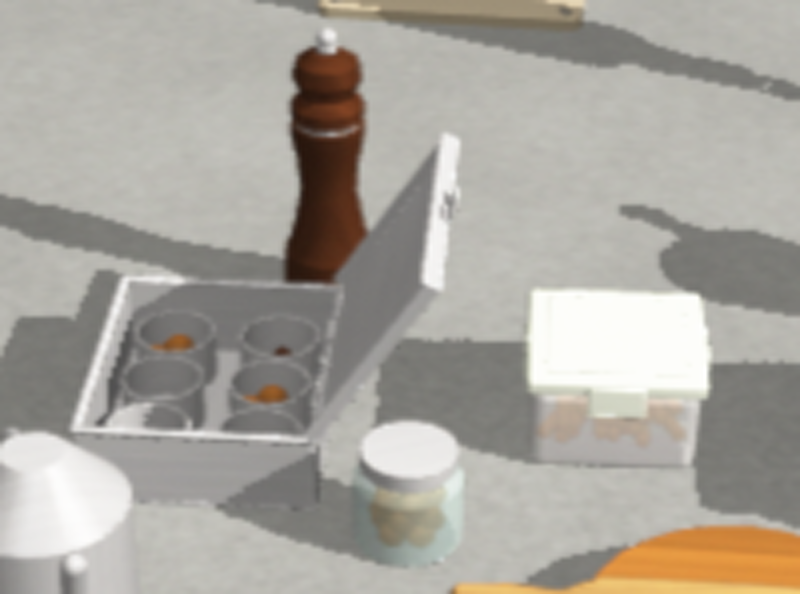

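```bash
cat > h.py <<'E'
import numpy as np
from scipy.spatial.transform import Rotation as R
from cell import calibration
def ray(n,u,v):
    c=calibration(n);K=c["camera_matrix"]
    d=np.array([(u-K[0,2])/K[0,0],-(v-K[1,2])/K[1,1],-1])
    return np.array(c["origin"]),R.from_euler("xyz",c["attitude"]).as_matrix()@d
def at(n,u,v,z):
    o,d=ray(n,u,v);return (o+d*(z-o[2])/d[2]).round(1)
def proj(n,p):
    c=calibration(n);K=c["camera_matrix"]
    q=R.from_euler("xyz",c["attitude"]).as_matrix().T@(np.array(p)-c["origin"]);q=np.array([q[0],-q[1],-q[2]])
    return (K@q/q[2])[:2].round(1)
E
python3 - <<'E'
from h import *
t=lambda u,v,z:at("top",250+u/4-.4,155+v/4-.4,z)
s=lambda u,v,z:at("scene",200+u/4-.4,165+v/3.6-.4,z)
for k,l in dict(caddyrim=[(438,88,58),(633,84,58),(652,329,58),(443,338,58)],tub=[(100,175,72),(256,167,72),(265,318,72),(108,327,72)],knob=[(489,408,208)],foot=[(470,452,42)],lid=[(348,305,179),(340,35,179)]).items():
    print(k,*[t(*p) for p in l])
print("scene caddy",s(74,430,58),s(310,438,58),s(342,287,58),s(125,279,58))
print("scene tub",s(530,385,68),s(706,394,68),s(702,294,72),s(532,291,72))
print("knob",s(327,32,210),"lid edge",s(450,136,179),s(432,288,179),"jar",s(410,455,70))
E
```

```text
caddyrim [748.  -20.2  58. ] [ 750.2 -146.1   58. ] [ 589.2 -153.2   58. ] [583.8 -21.1  58. ]
tub [687.2 196.   72. ] [692.1  96.9  72. ] [594.3  91.1  72. ] [588.9 189.6  72. ]
knob [515.8 -37.8 208. ]
foot [513.4 -38.   42. ]
lid [581.1  40.8 179. ] [744.9  44.5 179. ]
scene caddy [ 753.2 -143.1   58. ] [746.2 -15.8  58. ] [587.6 -19.1  58. ] [ 593.9 -148.2   58. ]
scene tub [693.4  99.3  68. ] [691.1 196.3  68. ] [590.2 193.1  72. ] [598.7  94.1  72. ]
knob [519.6 -35.6 210. ] lid edge [588.6  43.1 179. ] [754.6  49.4 179. ] jar [770.4  40.9  70. ]
```

Poses found (mm): caddy centre (668,-83), yaw ≈0.03. Tub_near (641,144), yaw ≈0.05. Mill (515,-37). Lid edge (665,45,~175). The mill's goal is about (647,38). First I go to the gap side of the lid with the fingers shut.

apply_moves(increments=[{"tx": 0.03,"ty": -0.03,"tz": 0.03,"rz": 1.3,"claw": 0},{"tx": 0.365,"ty": -0.471,"tz": 0.03,"rz": 5.3,"claw": 0},{"tx": 0.365,"ty": -0.471,"tz": 0.03,"rz": 5.3,"claw": 0},{"tx": 0.365,"ty": -0.471,"tz": 0.03,"rz": 5.3,"claw": 0},{"tx": 0.365,"ty": -0.471,"tz": 0.03,"rz": 5.3,"claw": 0},{"tx": 0.365,"ty": -0.471,"tz": 0.03,"rz": 5.3,"claw": 0},{"tx": 0.365,"ty": -0.471,"tz": 0.03,"rz": 5.3,"claw": 0},{"tx": 0.365,"ty": -0.471,"tz": 0.03,"rz": 5.3,"claw": 0},{"tx": 0.365,"ty": -0.471,"tz": 0.03,"rz": 5.3,"claw": 0},{"tx": 0.365,"ty": -0.471,"tz": 0.03,"rz": 5.3,"claw": 0},{"tx": 0.365,"ty": -0.471,"tz": 0.03,"rz": 5.3,"claw": 0},{"tx": 0.365,"ty": -0.471,"tz": 0.03,"rz": 5.3,"claw": 0}])

```text
$.increments[0]: bad value
```

apply_moves(increments=[{"tx": 0.03,"ty": -0.03,"tz": 0.03,"rx": 0.0,"ry": 0.0,"rz": 1.3,"claw": 0.0},{"tx": 0.365,"ty": -0.471,"tz": 0.03,"rx": 0.0,"ry": 0.0,"rz": 5.3,"claw": 0.0},{"tx": 0.365,"ty": -0.471,"tz": 0.03,"rx": 0.0,"ry": 0.0,"rz": 5.3,"claw": 0.0},{"tx": 0.365,"ty": -0.471,"tz": 0.03,"rx": 0.0,"ry": 0.0,"rz": 5.3,"claw": 0.0},{"tx": 0.365,"ty": -0.471,"tz": 0.03,"rx": 0.0,"ry": 0.0,"rz": 5.3,"claw": 0.0},{"tx": 0.365,"ty": -0.471,"tz": 0.03,"rx": 0.0,"ry": 0.0,"rz": 5.3,"claw": 0.0},{"tx": 0.365,"ty": -0.471,"tz": 0.03,"rx": 0.0,"ry": 0.0,"rz": 5.3,"claw": 0.0},{"tx": 0.365,"ty": -0.471,"tz": 0.03,"rx": 0.0,"ry": 0.0,"rz": 5.3,"claw": 0.0},{"tx": 0.365,"ty": -0.471,"tz": 0.03,"rx": 0.0,"ry": 0.0,"rz": 5.3,"claw": 0.0},{"tx": 0.365,"ty": -0.471,"tz": 0.03,"rx": 0.0,"ry": 0.0,"rz": 5.3,"claw": 0.0},{"tx": 0.365,"ty": -0.471,"tz": 0.03,"rx": 0.0,"ry": 0.0,"rz": 5.3,"claw": 0.0},{"tx": 0.365,"ty": -0.471,"tz": 0.03,"rx": 0.0,"ry": 0.0,"rz": 5.3,"claw": 0.0}])

```text
clock: 1.3
eef_pos: [652.6, 113.1, 260.9]
tool_rot: [3.142, -0.001, 3.141]
force: [0.6, 1.1, 0.5]
width: -0.4
```

apply_moves(increments=[{"tx": 0.0,"ty": 0.0,"tz": -0.04,"rx": 0.0,"ry": 0.0,"rz": 0.0,"claw": 0.0},{"tx": 0.0,"ty": 0.0,"tz": -0.08,"rx": 0.0,"ry": 0.0,"rz": 0.0,"claw": 0.0},{"tx": 0.0,"ty": 0.0,"tz": -0.115,"rx": 0.0,"ry": 0.0,"rz": 0.0,"claw": 0.0},{"tx": 0.0,"ty": -0.02,"tz": -0.12,"rx": 0.0,"ry": 0.0,"rz": 0.0,"claw": 0.0},{"tx": 0.0,"ty": -0.035,"tz": -0.12,"rx": 0.0,"ry": 0.0,"rz": 0.0,"claw": 0.0},{"tx": 0.0,"ty": -0.05,"tz": -0.12,"rx": 0.0,"ry": 0.0,"rz": 0.0,"claw": 0.0},{"tx": 0.0,"ty": -0.065,"tz": -0.12,"rx": 0.0,"ry": 0.0,"rz": 0.0,"claw": 0.0},{"tx": 0.0,"ty": -0.08,"tz": -0.12,"rx": 0.0,"ry": 0.0,"rz": 0.0,"claw": 0.0},{"tx": 0.0,"ty": -0.095,"tz": -0.12,"rx": 0.0,"ry": 0.0,"rz": 0.0,"claw": 0.0},{"tx": 0.0,"ty": -0.11,"tz": -0.12,"rx": 0.0,"ry": 0.0,"rz": 0.0,"claw": 0.0},{"tx": 0.0,"ty": -0.125,"tz": -0.12,"rx": 0.0,"ry": 0.0,"rz": 0.0,"claw": 0.0},{"tx": 0.0,"ty": -0.14,"tz": -0.12,"rx": 0.0,"ry": 0.0,"rz": 0.0,"claw": 0.0}])

```text
clock: 2.5
eef_pos: [655.4, -25.9, 147.1]
tool_rot: [3.142, 0.01, 3.141]
force: [0.9, 0.8, 0.2]
width: -0.1
```

apply_moves(increments=[{"tx": 0.0,"ty": -0.015,"tz": 0.0,"rx": 0.0,"ry": 0.0,"rz": 0.0,"claw": 0.0},{"tx": 0.0,"ty": -0.03,"tz": 0.0,"rx": 0.0,"ry": 0.0,"rz": 0.0,"claw": 0.0},{"tx": 0.0,"ty": -0.045,"tz": 0.0,"rx": 0.0,"ry": 0.0,"rz": 0.0,"claw": 0.0},{"tx": 0.0,"ty": -0.06,"tz": 0.0,"rx": 0.0,"ry": 0.0,"rz": 0.0,"claw": 0.0},{"tx": 0.0,"ty": -0.07,"tz": 0.0,"rx": 0.0,"ry": 0.0,"rz": 0.0,"claw": 0.0},{"tx": 0.0,"ty": -0.08,"tz": 0.0,"rx": 0.0,"ry": 0.0,"rz": 0.0,"claw": 0.0},{"tx": 0.0,"ty": -0.08,"tz": 0.0,"rx": 0.0,"ry": 0.0,"rz": 0.0,"claw": 0.0},{"tx": 0.0,"ty": -0.08,"tz": 0.0,"rx": 0.0,"ry": 0.0,"rz": 0.0,"claw": 0.0}])

```text
clock: 3.3
eef_pos: [651.9, -104.7, 141.2]
tool_rot: [3.141, -0.0, 3.141]
force: [-0.4, -0.1, -0.1]
width: -0.3
```

```bash
python3 - <<'E'
from cell import *
import cv2
a=get_image("scene");cv2.imwrite("pics/s1.png",cv2.resize(a[100:350,140:460,::-1],None,fx=2.3,fy=2.3))
E
```

```text
(no output)
```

View pics/s1.png

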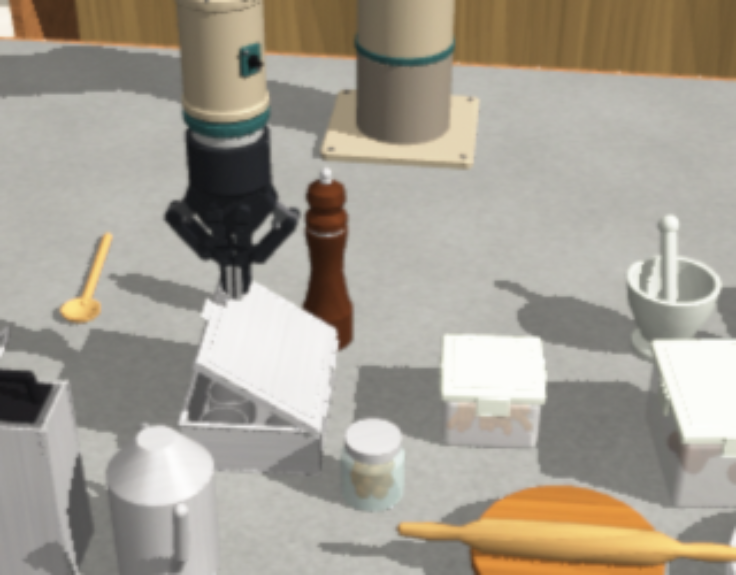

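Lid is about 45° open and leaning on the fingers; the mill is untouched. I push on.

apply_moves(increments=[{"tx": 0.0,"ty": -0.015,"tz": 0.0,"rx": 0.0,"ry": 0.0,"rz": 0.0,"claw": 0.0},{"tx": 0.0,"ty": -0.03,"tz": 0.0,"rx": 0.0,"ry": 0.0,"rz": 0.0,"claw": 0.0},{"tx": 0.0,"ty": -0.045,"tz": 0.0,"rx": 0.0,"ry": 0.0,"rz": 0.0,"claw": 0.0},{"tx": 0.0,"ty": -0.05,"tz": 0.0,"rx": 0.0,"ry": 0.0,"rz": 0.0,"claw": 0.0},{"tx": 0.0,"ty": -0.05,"tz": 0.0,"rx": 0.0,"ry": 0.0,"rz": 0.0,"claw": 0.0},{"tx": 0.0,"ty": -0.05,"tz": 0.0,"rx": 0.0,"ry": 0.0,"rz": 0.0,"claw": 0.0},{"tx": 0.0,"ty": -0.05,"tz": 0.0,"rx": 0.0,"ry": 0.0,"rz": 0.0,"claw": 0.0},{"tx": 0.0,"ty": -0.05,"tz": 0.0,"rx": 0.0,"ry": 0.0,"rz": 0.0,"claw": 0.0}])

```text
clock: 4.15
eef_pos: [652.0, -154.0, 141.3]
tool_rot: [3.141, -0.0, -3.141]
force: [0.3, -0.7, 0.9]
width: 0.2
```

```bash
python3 - <<'E'
from cell import *
import cv2,numpy as np
a=get_image("scene");b=get_image("wrist")
cv2.imwrite("pics/s2.png",np.hstack([cv2.resize(a[180:330,180:340,::-1],(512,480)),cv2.resize(b[:,:,::-1],(288,480))]))
s=read_state();print(s["clock"],s["eef_pos"],s["force"])
E
```

```text
4.25 [ 652.01141189 -154.36932611  141.35320122] [ 0.52904324  0.32203467 -0.50756888]
```

View pics/s2.png

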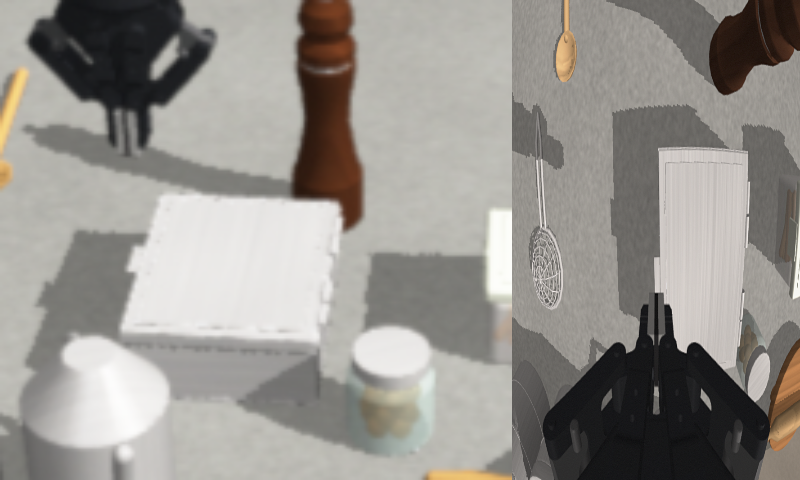

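Lid is shut flat on the caddy, and the mill still stands. Next: mill push with a fork of half-open fingers, tilted 40° so the body clears the tall mill.

```bash
cat >> h.py <<'E'
V=R.from_euler("xyz",[np.pi,0,np.pi])
def tool(psi,th=40): return R.from_euler("z",psi,degrees=True)*R.from_euler("y",-th,degrees=True)*V
def rv(a,b): return ((b*a.inv()).as_rotvec(degrees=True)/5).round(2)
E
python3 - <<'E'
from h import *
from cell import read_state
s=read_state();c=R.from_euler("xyz",s["tool_rot"]);m=np.array([515,-37])
print(rv(c,tool(56)))
for d in(110,28):print(d,m-d*np.array([np.cos(.977),np.sin(.977)])-s["eef_pos"][:2])
E
```

```text
[ 3.9  -7.34 10.72]
110 [-198.55768003   26.19884361]
28 [-152.67773469   94.1622942 ]
```

apply_moves(increments=[{"tx": 0.0,"ty": 0.0,"tz": 0.05,"rx": 0.0,"ry": 0.0,"rz": 0.0,"claw": 0.04},{"tx": 0.0,"ty": 0.0,"tz": 0.1,"rx": 0.0,"ry": 0.0,"rz": 0.0,"claw": 0.04},{"tx": -0.2,"ty": 0.026,"tz": 0.1,"rx": 3.9,"ry": -7.34,"rz": 10.72,"claw": 0.04},{"tx": -0.2,"ty": 0.026,"tz": 0.1,"rx": 3.9,"ry": -7.34,"rz": 10.72,"claw": 0.04},{"tx": -0.2,"ty": 0.026,"tz": 0.1,"rx": 3.9,"ry": -7.34,"rz": 10.72,"claw": 0.04},{"tx": -0.2,"ty": 0.026,"tz": 0.1,"rx": 3.9,"ry": -7.34,"rz": 10.72,"claw": 0.04},{"tx": -0.2,"ty": 0.026,"tz": 0.1,"rx": 3.9,"ry": -7.34,"rz": 10.72,"claw": 0.04},{"tx": -0.2,"ty": 0.026,"tz": 0.1,"rx": 3.9,"ry": -7.34,"rz": 10.72,"claw": 0.04},{"tx": -0.2,"ty": 0.026,"tz": 0.1,"rx": 3.9,"ry": -7.34,"rz": 10.72,"claw": 0.04},{"tx": -0.2,"ty": 0.026,"tz": 0.1,"rx": 3.9,"ry": -7.34,"rz": 10.72,"claw": 0.04},{"tx": -0.2,"ty": 0.026,"tz": 0.1,"rx": 3.9,"ry": -7.34,"rz": 10.72,"claw": 0.04},{"tx": -0.2,"ty": 0.026,"tz": 0.1,"rx": 3.9,"ry": -7.34,"rz": 10.72,"claw": 0.04}])

```text
clock: 5.45
eef_pos: [451.6, -131.1, 240.0]
tool_rot: [3.137, 0.704, -2.173]
force: [-0.5, -0.6, 0.3]
width: 39.9
```

```bash
python3 - <<'E'
from h import *
from cell import read_state
s=read_state();c=R.from_euler("xyz",s["tool_rot"]);print(s["eef_pos"],s["qpos"].round(2) if hasattr(s["qpos"],"round") else s["qpos"],s["width"],rv(c,tool(56)))
E
```

```text
[ 451.62001576 -131.1254917   240.04684686] [ 1.48  0.78 -1.23  2.1   0.06  0.58  2.92] 39.891806705527586 [-0.08 -0.    0.06]
```

apply_moves(increments=[{"tx": -0.01,"ty": 0.033,"tz": -0.04,"rx": 0.0,"ry": 0.0,"rz": -1.7,"claw": 0.04},{"tx": -0.01,"ty": 0.033,"tz": -0.08,"rx": 0.0,"ry": 0.0,"rz": -3.2,"claw": 0.04},{"tx": -0.01,"ty": 0.033,"tz": -0.12,"rx": 0.0,"ry": 0.0,"rz": -3.2,"claw": 0.04},{"tx": -0.01,"ty": 0.033,"tz": -0.12,"rx": 0.0,"ry": 0.0,"rz": -3.2,"claw": 0.04}])

```text
clock: 5.85
eef_pos: [425.3, -117.6, 162.2]
tool_rot: [3.121, 0.602, -2.347]
force: [-1.1, -0.8, 0.5]
width: 39.8
```

```bash
python3 - <<'E'
from h import *
from cell import read_state
s=read_state();c=R.from_euler("xyz",s["tool_rot"]);print(s["eef_pos"],np.round(s["qpos"],2),s["width"],rv(c,tool(40)))
E
```

```text
[ 425.30724582 -117.55314879  162.20665947] [ 1.42  0.84 -1.2   2.3   0.68  0.31  2.19] 39.81387012821031 [ 0.61 -0.94 -1.24]
```

```bash
python3 - <<'E'
from h import *
from cell import read_state
s=read_state();c=R.from_euler("xyz",s["tool_rot"]);print(rv(c,tool(35,32)),np.array([466,-71])-s["eef_pos"][:2])
E
```

```text
[-0.47  0.25 -2.23] [40.69275418 46.55314879]
```

apply_moves(increments=[{"tx": 0.03,"ty": 0.03,"tz": 0.0,"rx": -0.47,"ry": 0.25,"rz": -2.23,"claw": 0.04},{"tx": 0.041,"ty": 0.046,"tz": -0.02,"rx": -0.47,"ry": 0.25,"rz": -2.23,"claw": 0.04},{"tx": 0.041,"ty": 0.046,"tz": -0.06,"rx": -0.47,"ry": 0.25,"rz": -2.23,"claw": 0.04},{"tx": 0.041,"ty": 0.046,"tz": -0.08,"rx": -0.47,"ry": 0.25,"rz": -2.23,"claw": 0.04},{"tx": 0.041,"ty": 0.046,"tz": -0.08,"rx": -0.47,"ry": 0.25,"rz": -2.23,"claw": 0.04},{"tx": 0.041,"ty": 0.046,"tz": -0.08,"rx": -0.47,"ry": 0.25,"rz": -2.23,"claw": 0.04}])

```text
clock: 6.45
eef_pos: [446.7, -92.7, 96.9]
tool_rot: [-3.142, 0.515, -2.495]
force: [0.3, -0.4, -1.0]
width: 40.2
```

```bash
cat > st.py <<'E'
import sys
from h import *
from cell import read_state
a=list(map(float,sys.argv[1:]))
s=read_state();c=R.from_euler("xyz",s["tool_rot"]);z=c.as_matrix()[:,2]
print(s["clock"],s["eef_pos"].round(1),np.round(s["qpos"],2),"psi,th",np.degrees([np.arctan2(z[1],z[0]),np.arccos(-z[2])]).round(1),rv(c,tool(*a)),s["force"])
E
python3 st.py 35 32
```

```text
6.45 [446.7 -92.7  96.9] [ 1.2   0.95 -1.15  2.4   1.8   0.4   0.87] psi,th [37.  29.5] [ 0.3  -0.41 -0.4 ] [ 0.32547    -0.4277581  -0.98473789]
```

apply_moves(increments=[{"tx": 0.019,"ty": 0.021,"tz": -0.01,"rx": 0.3,"ry": -0.41,"rz": -0.4,"claw": 0.04},{"tx": 0.019,"ty": 0.021,"tz": -0.03,"rx": 0.3,"ry": -0.41,"rz": -0.4,"claw": 0.04},{"tx": 0.019,"ty": 0.021,"tz": -0.05,"rx": 0.3,"ry": -0.41,"rz": -0.4,"claw": 0.04},{"tx": 0.019,"ty": 0.021,"tz": -0.05,"rx": 0.3,"ry": -0.41,"rz": -0.4,"claw": 0.04},{"tx": 0.019,"ty": 0.021,"tz": -0.05,"rx": 0.3,"ry": -0.41,"rz": -0.4,"claw": 0.04}])

```text
clock: 6.95
eef_pos: [465.4, -70.7, 47.1]
tool_rot: [3.137, 0.562, -2.529]
force: [0.4, 0.6, 0.2]
width: 39.9
```

```bash
python3 st.py 35 32
```

```text
6.95 [465.4 -70.7  47.1] [ 1.15  1.16 -1.19  2.43  2.11  0.6   0.6 ] psi,th [35.5 32.2] [-0.05  0.01 -0.04] [0.44626156 0.61642583 0.23718863]
```

apply_moves(increments=[{"tx": 0.0,"ty": 0.0,"tz": -0.02,"rx": 0.0,"ry": 0.0,"rz": 0.0,"claw": 0.04},{"tx": 0.0,"ty": 0.0,"tz": -0.035,"rx": 0.0,"ry": 0.0,"rz": 0.0,"claw": 0.04},{"tx": 0.0,"ty": 0.0,"tz": -0.035,"rx": 0.0,"ry": 0.0,"rz": 0.0,"claw": 0.04},{"tx": 0.006,"ty": 0.004,"tz": -0.035,"rx": 0.0,"ry": 0.0,"rz": 0.0,"claw": 0.04},{"tx": 0.012,"ty": 0.008,"tz": -0.035,"rx": 0.0,"ry": 0.0,"rz": 0.0,"claw": 0.04},{"tx": 0.016,"ty": 0.011,"tz": -0.035,"rx": 0.0,"ry": 0.0,"rz": 0.0,"claw": 0.04},{"tx": 0.018,"ty": 0.013,"tz": -0.035,"rx": 0.0,"ry": 0.0,"rz": 0.0,"claw": 0.04},{"tx": 0.02,"ty": 0.014,"tz": -0.035,"rx": 0.0,"ry": 0.0,"rz": 0.0,"claw": 0.04},{"tx": 0.022,"ty": 0.016,"tz": -0.035,"rx": 0.0,"ry": 0.0,"rz": 0.0,"claw": 0.04},{"tx": 0.024,"ty": 0.017,"tz": -0.035,"rx": 0.0,"ry": 0.0,"rz": 0.0,"claw": 0.04}])

```text
clock: 7.95
eef_pos: [489.6, -53.9, 11.7]
tool_rot: [3.136, 0.564, -2.531]
force: [0.4, -0.9, 0.1]
width: 40.1
```

```bash
python3 st.py 35 32; python3 - <<'E'
from cell import *
import cv2,numpy as np
a=get_image("scene");b=get_image("wrist")
cv2.imwrite("pics/s3.png",np.hstack([cv2.resize(a[150:310,200:340,::-1],(420,480)),cv2.resize(b[150:,130:510,::-1],(380,330+150))]))
E
```

```text
7.95 [489.6 -53.9  11.7] [ 1.08  1.27 -1.17  2.39  2.19  0.69  0.56] psi,th [35.5 32.3] [-0.07  0.02 -0.02] [ 0.35233565 -0.85521549  0.07061609]
```

View pics/s3.png

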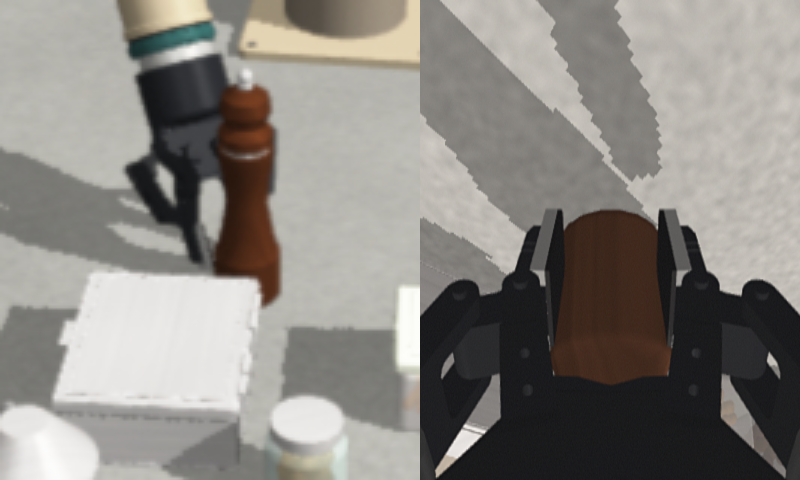

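The fork straddles the mill foot centrally, and the gripper body clears the head. Pushing diagonally left and forward.

apply_moves(increments=[{"tx": 0.002,"ty": 0.002,"tz": 0.0,"rx": 0.0,"ry": 0.0,"rz": 0.0,"claw": 0.04},{"tx": 0.004,"ty": 0.004,"tz": 0.0,"rx": 0.0,"ry": 0.0,"rz": 0.0,"claw": 0.04},{"tx": 0.006,"ty": 0.007,"tz": 0.0,"rx": 0.0,"ry": 0.0,"rz": 0.0,"claw": 0.04},{"tx": 0.008,"ty": 0.01,"tz": 0.0,"rx": 0.0,"ry": 0.0,"rz": 0.0,"claw": 0.04},{"tx": 0.01,"ty": 0.013,"tz": 0.0,"rx": 0.0,"ry": 0.0,"rz": 0.0,"claw": 0.04},{"tx": 0.012,"ty": 0.016,"tz": 0.0,"rx": 0.0,"ry": 0.0,"rz": 0.0,"claw": 0.04},{"tx": 0.014,"ty": 0.019,"tz": 0.0,"rx": 0.0,"ry": 0.0,"rz": 0.0,"claw": 0.04},{"tx": 0.016,"ty": 0.022,"tz": 0.0,"rx": 0.0,"ry": 0.0,"rz": 0.0,"claw": 0.04},{"tx": 0.018,"ty": 0.025,"tz": 0.0,"rx": 0.0,"ry": 0.0,"rz": 0.0,"claw": 0.04},{"tx": 0.02,"ty": 0.028,"tz": 0.0,"rx": 0.0,"ry": 0.0,"rz": 0.0,"claw": 0.04},{"tx": 0.022,"ty": 0.031,"tz": 0.0,"rx": 0.0,"ry": 0.0,"rz": 0.0,"claw": 0.04},{"tx": 0.024,"ty": 0.034,"tz": 0.0,"rx": 0.0,"ry": 0.0,"rz": 0.0,"claw": 0.04}])

```text
clock: 9.25
eef_pos: [513.8, -19.9, 11.7]
tool_rot: [3.137, 0.564, -2.531]
force: [-0.1, -1.3, -0.9]
width: 39.9
```

```bash
python3 st.py 35 32; python3 - <<'E'
from cell import *
import cv2,numpy as np
a=get_image("top");b=get_image("wrist")
cv2.imwrite("pics/s4.png",np.hstack([cv2.resize(a[150:310,270:410,::-1],(420,480)),cv2.resize(b[150:,130:510,::-1],(380,330+150))]))
E
```

```text
9.25 [513.8 -19.9  11.7] [ 0.98  1.28 -1.18  2.37  2.19  0.73  0.49] psi,th [35.5 32.3] [-0.07  0.02 -0.02] [-0.11818048 -1.2642948  -0.91479794]
```

View pics/s4.png

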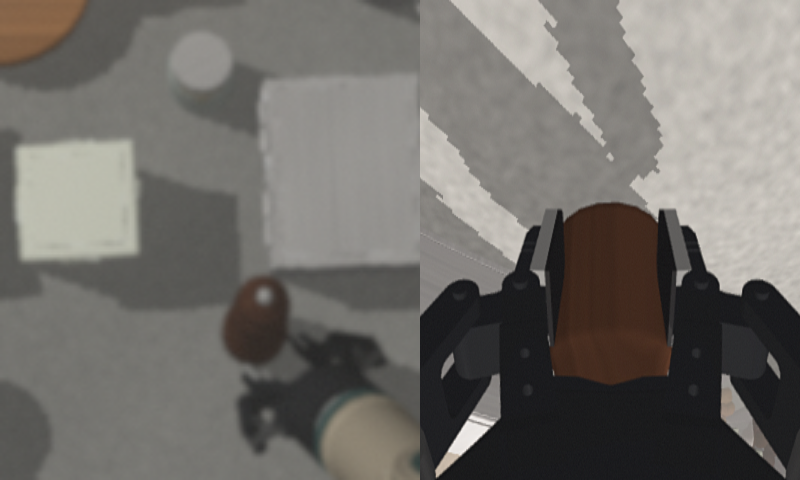

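```bash
python3 - <<'E'
from h import *
t=lambda u,v,z:at("top",270+u/3-.4,150+v/3-.4,z)
print(t(264,294,208),t(256,329,42),"jar",t(201,62,70),"tub",t(15,146,72),t(132,140,72),t(138,253,72),t(21,260,72),"lid",t(266,80,62),t(275,268,62))
E
```

```text
[536.5  -6.  208. ] [534.8  -7.5  42. ] jar [761.5  38.   70. ] tub [687.4 196.   72. ] [692.3  96.9  72. ] [594.8  91.8  72. ] [589.1 189.6  72. ] lid [747.7 -17.9  62. ] [583.5 -23.2  62. ]
```

Mill upright at (535,-6), measured offset from TCP 25.5 mm as planned. Continuing left, then turning the fork toward +x.

apply_moves(increments=[{"tx": 0.001,"ty": 0.002,"tz": 0.0,"rx": 0.0,"ry": 0.0,"rz": 0.0,"claw": 0.04},{"tx": 0.003,"ty": 0.005,"tz": 0.0,"rx": 0.0,"ry": 0.0,"rz": 0.0,"claw": 0.04},{"tx": 0.005,"ty": 0.008,"tz": 0.0,"rx": 0.0,"ry": 0.0,"rz": 0.0,"claw": 0.04},{"tx": 0.007,"ty": 0.011,"tz": 0.0,"rx": 0.0,"ry": 0.0,"rz": 0.0,"claw": 0.04},{"tx": 0.009,"ty": 0.014,"tz": 0.0,"rx": 0.0,"ry": 0.0,"rz": 0.0,"claw": 0.04},{"tx": 0.011,"ty": 0.017,"tz": 0.0,"rx": 0.0,"ry": 0.0,"rz": 0.0,"claw": 0.04},{"tx": 0.013,"ty": 0.02,"tz": 0.0,"rx": 0.0,"ry": 0.0,"rz": 0.0,"claw": 0.04},{"tx": 0.015,"ty": 0.023,"tz": 0.0,"rx": 0.0,"ry": 0.0,"rz": 0.0,"claw": 0.04},{"tx": 0.017,"ty": 0.026,"tz": 0.0,"rx": 0.0,"ry": 0.0,"rz": 0.0,"claw": 0.04},{"tx": 0.018,"ty": 0.027,"tz": 0.0,"rx": 0.0,"ry": 0.0,"rz": 0.0,"claw": 0.04}])

```text
clock: 10.35
eef_pos: [531.8, 7.4, 11.7]
tool_rot: [3.136, 0.564, -2.531]
force: [-1.1, -2.3, 0.1]
width: 40.1
```

apply_moves(increments=[{"tx": 0.0027,"ty": 0.0013,"tz": 0.0,"rx": 0.0,"ry": 0.0,"rz": -0.4,"claw": 0.04},{"tx": 0.0054,"ty": 0.0027,"tz": 0.0,"rx": 0.0,"ry": 0.0,"rz": -0.8,"claw": 0.04},{"tx": 0.0081,"ty": 0.004,"tz": 0.0,"rx": 0.0,"ry": 0.0,"rz": -1.2,"claw": 0.04},{"tx": 0.0108,"ty": 0.0054,"tz": 0.0,"rx": 0.0,"ry": 0.0,"rz": -1.6,"claw": 0.04},{"tx": 0.0135,"ty": 0.0067,"tz": 0.0,"rx": 0.0,"ry": 0.0,"rz": -2.0,"claw": 0.04},{"tx": 0.0162,"ty": 0.0081,"tz": 0.0,"rx": 0.0,"ry": 0.0,"rz": -2.4,"claw": 0.04},{"tx": 0.0189,"ty": 0.0094,"tz": 0.0,"rx": 0.0,"ry": 0.0,"rz": -2.8,"claw": 0.04},{"tx": 0.0216,"ty": 0.0108,"tz": 0.0,"rx": 0.0,"ry": 0.0,"rz": -3.2,"claw": 0.04},{"tx": 0.0243,"ty": 0.0121,"tz": 0.0,"rx": 0.0,"ry": 0.0,"rz": -3.6,"claw": 0.04},{"tx": 0.027,"ty": 0.0135,"tz": 0.0,"rx": 0.0,"ry": 0.0,"rz": -4.1,"claw": 0.04},{"tx": 0.0297,"ty": 0.0148,"tz": 0.0,"rx": 0.0,"ry": 0.0,"rz": -4.5,"claw": 0.04},{"tx": 0.0325,"ty": 0.0162,"tz": 0.0,"rx": 0.0,"ry": 0.0,"rz": -4.9,"claw": 0.04}])

```text
clock: 11.55
eef_pos: [563.5, 24.0, 11.6]
tool_rot: [3.135, 0.563, -2.96]
force: [-2.5, -0.4, 0.6]
width: 39.6
```

```bash
python3 st.py 10 32; python3 - <<'E'
from cell import *
import cv2,numpy as np
a=get_image("top");b=get_image("wrist")
cv2.imwrite("pics/s5.png",np.hstack([cv2.resize(a[150:310,270:410,::-1],(420,480)),cv2.resize(b[150:,130:510,::-1],(380,330+150))]))
E
```

```text
11.55 [563.5  24.   11.6] [ 0.69  1.31 -1.22  2.38  2.26  1.15 -0.17] psi,th [11.1 32.3] [-0.07  0.04 -0.13] [-2.45090677 -0.36334216  0.63872881]
```

View pics/s5.png

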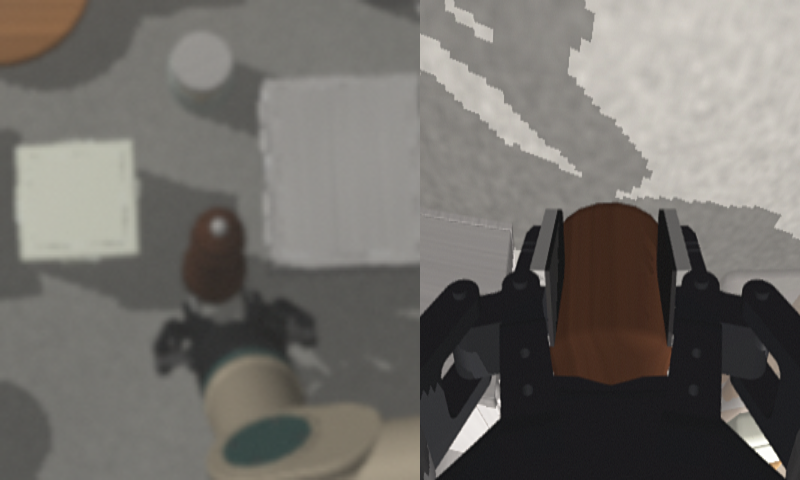

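```bash
python3 - <<'E'
from h import *
t=lambda u,v,z:at("top",270+u/3-.4,150+v/3-.4,z)
print(t(217,226,208),t(214,268,42),"knuckles",*[t(*p) for p in((158,350,80),(178,318,80),(275,300,80),(318,335,80),(300,310,60))])
E
```

```text
[589.  29. 208.] [587.4  27.6  42. ] knuckles [511.9  75.1  80. ] [538.4  58.5  80. ] [553.2 -21.7  80. ] [523.9 -56.7  80. ] [548.  -43.7  60. ]
```

Mill at (588,28). The gripper's linkage could graze the caddy's corner, so I back off, narrow the fork, raise it a little and square it to the gap.

apply_moves(increments=[{"tx": -0.007,"ty": -0.001,"tz": 0.0,"rx": 0.0,"ry": 0.0,"rz": 0.0,"claw": 0.04},{"tx": -0.02,"ty": -0.003,"tz": 0.003,"rx": 0.0,"ry": 0.0,"rz": 0.0,"claw": 0.04},{"tx": -0.02,"ty": 0.002,"tz": 0.007,"rx": 0.0,"ry": 0.0,"rz": -0.8,"claw": 0.025},{"tx": -0.02,"ty": 0.002,"tz": 0.007,"rx": 0.0,"ry": 0.0,"rz": -1.6,"claw": 0.025},{"tx": -0.02,"ty": 0.002,"tz": 0.007,"rx": 0.0,"ry": 0.0,"rz": -1.6,"claw": 0.025},{"tx": -0.02,"ty": 0.002,"tz": 0.007,"rx": 0.0,"ry": 0.0,"rz": -1.6,"claw": 0.025}])

```text
clock: 12.25
eef_pos: [543.8, 25.1, 18.6]
tool_rot: [3.137, 0.563, -3.096]
force: [0.3, -0.1, -0.6]
width: 24.9
```

```bash
python3 st.py 3 32
```

```text
12.25 [543.8  25.1  18.6] [ 0.61  1.29 -1.22  2.44  2.23  1.29 -0.39] psi,th [ 3.1 32.3] [-0.05  0.05  0.05] [ 0.3309207  -0.14097245 -0.56712517]
```

apply_moves(increments=[{"tx": 0.004,"ty": 0.001,"tz": 0.0,"rx": 0.0,"ry": 0.0,"rz": 0.0,"claw": 0.025},{"tx": 0.008,"ty": 0.001,"tz": 0.0,"rx": 0.0,"ry": 0.0,"rz": 0.0,"claw": 0.025},{"tx": 0.01,"ty": 0.001,"tz": 0.0,"rx": 0.0,"ry": 0.0,"rz": 0.0,"claw": 0.025},{"tx": 0.012,"ty": 0.001,"tz": 0.0,"rx": 0.0,"ry": 0.0,"rz": 0.0,"claw": 0.025},{"tx": 0.014,"ty": 0.001,"tz": 0.0,"rx": 0.0,"ry": 0.0,"rz": 0.0,"claw": 0.025},{"tx": 0.016,"ty": 0.002,"tz": 0.0,"rx": 0.0,"ry": 0.0,"rz": 0.0,"claw": 0.025},{"tx": 0.019,"ty": 0.003,"tz": 0.0,"rx": 0.0,"ry": 0.0,"rz": 0.0,"claw": 0.025},{"tx": 0.022,"ty": 0.004,"tz": 0.0,"rx": 0.0,"ry": 0.0,"rz": 0.0,"claw": 0.025},{"tx": 0.025,"ty": 0.005,"tz": 0.0,"rx": 0.0,"ry": 0.0,"rz": 0.0,"claw": 0.025},{"tx": 0.028,"ty": 0.006,"tz": 0.0,"rx": 0.0,"ry": 0.0,"rz": 0.0,"claw": 0.025},{"tx": 0.031,"ty": 0.007,"tz": 0.0,"rx": 0.0,"ry": 0.0,"rz": 0.0,"claw": 0.025},{"tx": 0.034,"ty": 0.008,"tz": 0.0,"rx": 0.0,"ry": 0.0,"rz": 0.0,"claw": 0.025}])

```text
clock: 13.45
eef_pos: [578.4, 33.1, 18.6]
tool_rot: [3.137, 0.564, -3.099]
force: [-1.5, -0.8, -0.9]
width: 24.9
```

```bash
python3 st.py 3 32; python3 - <<'E'
from cell import *
import cv2,numpy as np
a=get_image("top");b=get_image("scene")
cv2.imwrite("pics/s6.png",np.hstack([cv2.resize(a[150:310,270:410,::-1],(420,480)),cv2.resize(b[150:310,225:352,::-1],(380,480))]))
E
```

```text
13.45 [578.4  33.1  18.6] [ 0.6   1.28 -1.22  2.35  2.2   1.24 -0.33] psi,th [ 3.  32.3] [-0.05  0.06  0.08] [-1.48577372 -0.82113749 -0.88239979]
```

View pics/s6.png

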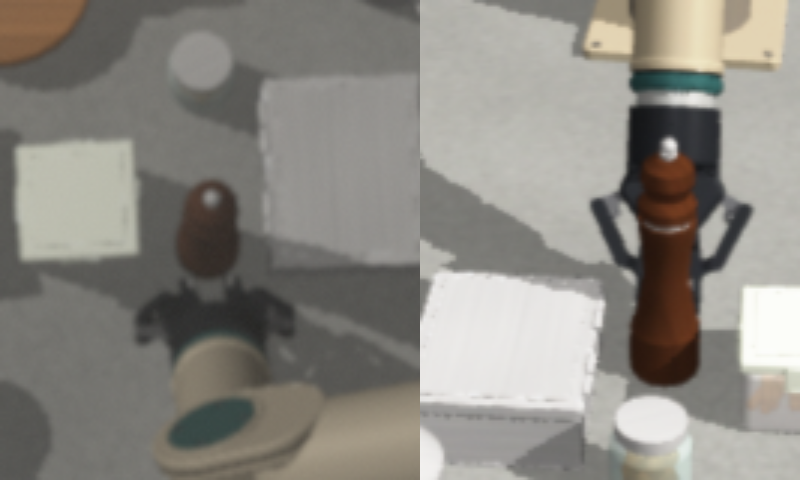

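Mill upright in the gap mouth (knob at (211,197) in the crop), linkage above the caddy and tub.

```bash
python3 - <<'E'
from h import *
t=lambda u,v,z:at("top",270+u/3-.4,150+v/3-.4,z)
print(t(211,197,208),t(207,243,42))
E
```

```text
[611.6  33.4 208. ] [609.1  33.4  42. ]
```

apply_moves(increments=[{"tx": 0.002,"ty": 0.0,"tz": 0.0,"rx": 0.0,"ry": 0.0,"rz": 0.0,"claw": 0.025},{"tx": 0.005,"ty": 0.001,"tz": 0.0,"rx": 0.0,"ry": 0.0,"rz": 0.0,"claw": 0.025},{"tx": 0.008,"ty": 0.001,"tz": 0.0,"rx": 0.0,"ry": 0.0,"rz": 0.0,"claw": 0.025},{"tx": 0.011,"ty": 0.002,"tz": 0.0,"rx": 0.0,"ry": 0.0,"rz": 0.0,"claw": 0.025},{"tx": 0.014,"ty": 0.002,"tz": 0.0,"rx": 0.0,"ry": 0.0,"rz": 0.0,"claw": 0.025},{"tx": 0.017,"ty": 0.003,"tz": 0.0,"rx": 0.0,"ry": 0.0,"rz": 0.0,"claw": 0.025},{"tx": 0.02,"ty": 0.003,"tz": 0.0,"rx": 0.0,"ry": 0.0,"rz": 0.0,"claw": 0.025},{"tx": 0.023,"ty": 0.004,"tz": 0.0,"rx": 0.0,"ry": 0.0,"rz": 0.0,"claw": 0.025},{"tx": 0.026,"ty": 0.004,"tz": 0.0,"rx": 0.0,"ry": 0.0,"rz": 0.0,"claw": 0.025},{"tx": 0.029,"ty": 0.005,"tz": 0.0,"rx": 0.0,"ry": 0.0,"rz": 0.0,"claw": 0.025},{"tx": 0.031,"ty": 0.005,"tz": 0.0,"rx": 0.0,"ry": 0.0,"rz": 0.0,"claw": 0.025},{"tx": 0.033,"ty": 0.005,"tz": 0.0,"rx": 0.0,"ry": 0.0,"rz": 0.0,"claw": 0.025}])

```text
clock: 14.75
eef_pos: [611.3, 38.2, 18.7]
tool_rot: [3.137, 0.564, -3.098]
force: [-2.0, 0.7, -0.2]
width: 24.8
```

apply_moves(increments=[{"tx": 0.0,"ty": 0.0,"tz": 0.0,"rx": 0.0,"ry": 0.0,"rz": 0.0,"claw": 0.025},{"tx": -0.005,"ty": 0.0,"tz": 0.0,"rx": 0.0,"ry": 0.0,"rz": 0.0,"claw": 0.025},{"tx": -0.02,"ty": -0.001,"tz": 0.0,"rx": 0.0,"ry": 0.0,"rz": 0.0,"claw": 0.025},{"tx": -0.05,"ty": -0.003,"tz": 0.005,"rx": 0.0,"ry": 0.0,"rz": 0.0,"claw": 0.025},{"tx": -0.08,"ty": -0.004,"tz": 0.02,"rx": 0.0,"ry": 0.0,"rz": 0.0,"claw": 0.025},{"tx": -0.11,"ty": -0.005,"tz": 0.04,"rx": 0.0,"ry": 0.0,"rz": 0.0,"claw": 0.025},{"tx": -0.13,"ty": -0.005,"tz": 0.07,"rx": 0.0,"ry": 0.0,"rz": 0.0,"claw": 0.025},{"tx": -0.13,"ty": -0.005,"tz": 0.1,"rx": 0.0,"ry": 0.0,"rz": 0.0,"claw": 0.025}])

```text
clock: 15.55
eef_pos: [511.6, 36.4, 127.8]
tool_rot: [3.136, 0.534, -3.099]
force: [0.0, -0.9, 0.5]
width: 24.8
```

```bash
python3 st.py 3 32; python3 - <<'E'
from cell import *
import cv2,numpy as np
a=get_image("top");b=get_image("scene")
cv2.imwrite("pics/s7.png",np.hstack([cv2.resize(a[150:310,270:410,::-1],(420,480)),cv2.resize(b[150:310,225:352,::-1],(380,480))]))
E
```

```text
15.55 [511.6  36.4 127.8] [ 0.6   0.89 -1.25  2.47  1.96  1.   -0.44] psi,th [ 3.1 30.6] [-0.04 -0.28  0.08] [ 0.0158952  -0.85446352  0.50347606]
```

View pics/s7.png

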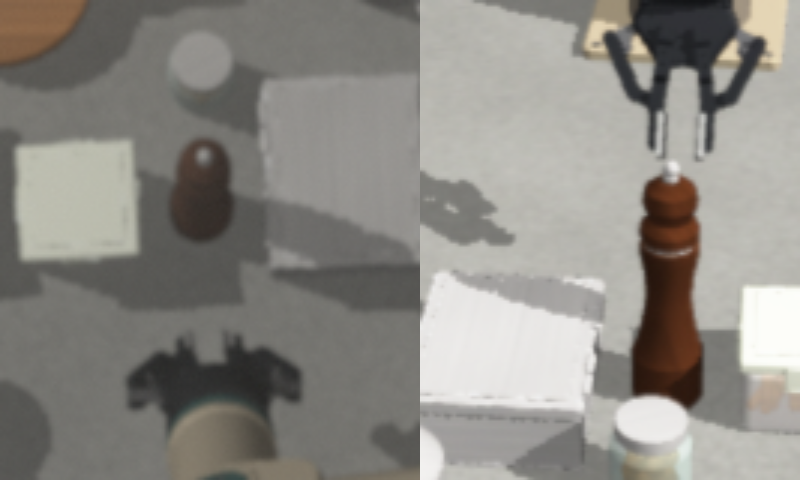

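```bash
python3 - <<'E'
from h import *
from cell import get_image
import cv2
t=lambda u,v,z:at("top",270+u/3-.4,150+v/3-.4,z)
T=np.mean([t(15,146,72),t(132,140,72),t(138,253,72),t(21,260,72)],0);y=.052
for m in(t(205,156,208),t(202,209,42)):
    d=(m-T)[:2];print(m,"tub frame",d@[np.cos(y),np.sin(y)],d@[-np.sin(y),np.cos(y)])
# change of the scene elsewhere since the start
for n in("top",):
    a=cv2.imread(f"pics/{n}0.png");b=get_image(n)[:,:,::-1]
    print({k:round(float(np.abs(a[v0:v1,u0:u1].astype(int)-b[v0:v1,u0:u1]).mean()),1) for k,(u0,u1,v0,v1) in dict(tub=(272,320,193,240),far=(183,235,165,232),mortar=(195,242,255,300),spoon=(465,490,262,340),sieve=(480,517,185,260),tumbler=(142,175,246,278)).items()})
E
```

```text
[643.8  37.8 208. ] tub frame -2.6017414498384865 -105.78275647017425
[638.9  37.5  42. ] tub frame -7.510711113042636 -105.82766577590388
{'tub': 1.5, 'far': 1.3, 'mortar': 1.1, 'spoon': 11.4, 'sieve': 1.1, 'tumbler': 1.0}
```

The mill stands about 3–7 mm short of the tub's centre line, well inside ±20 mm, and nothing else has moved. The spoon region differs between the pictures only because the mill's and arm's shadows shifted. Handing in.

```bash
python3 -c "
from cell import *
print(finish_job())"
```

```text
the job is handed in; nothing more can be done
None
```

I shut the caddy lid and slid the mill upright into the gap, then backed the arm clear and handed the job in at about 16 s of the 70 s allowed. `finish_job` reports no verdict.

**Lid:** I pushed it over with the closed fingers until it dropped. The pictures show it lying flat on the caddy; I did not measure its angle.

**Mill:** I pushed it low down, at about 20–30 mm height, with half-open fingers used as a fork. The readings between pushes never showed more than about 3 N at the wrist, and the mill looked upright in every picture.

**Last checks:**
- **Position:** in the tub's frame the mill is at x between -3 and -8 mm (limit ±20 mm). It is at y ≈ -106 mm, about midway between caddy and tub. The x range comes from two readings, knob and foot, that differ by 5 mm, which fits the accuracy of my pixel readings.
- **Other objects:** comparing the top view with the start shows no change at either tub, the mortar, the sieve or the tumbler. The jar was hidden under the lid at the start; it shows at the same place in every picture since.
- **One check disagreed:** the picture around the spoon differs from the start. I put this down to the mill's and arm's shadows moving off it; the arm never went near the spoon, and I did not check it further.

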